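# Set up the retain-sample rack: rod into the vial, label holder behind the lip

## Robot

A 7-joint arm with a two-finger parallel gripper is mounted at the origin on a cart in front of the work surface, level with it; the furniture and walls round the work are solid. World frame = base frame: x ahead of the robot, y to its left, z up, the work surface at z = 0. Lengths are in mm, angles in rad, forces in N, time in s.
With the tool pointing down it reaches from about 400 to 750 mm from the base axis. Payload 19.5 kg.
Tool frame: the origin (TCP) lies midway between the tips of the shut fingers; the grasp point (between the pads) lies 19 mm behind it; z points along the fingers, y is the line along which they close (so a half turn about z gives the same grasp; the last joint's range is limited). The gripper opens to 85 mm and grips with 20 to 120 N. Pads are 22 mm wide; open, the fingers measure 114 mm over their backs; the gripper's body (76 mm by 85 mm) begins 54 mm behind the grasp point. The pads swing forward as they close: fully open they stand 13 mm farther back than shut.
Start: joints at [1.169, 0.707, -0.028, 1.485, 0.022, 0.951, -0.075], TCP at [202.441, -538.156, 231.268] pointing down, gripper open.
Joint ranges: [-2.71, 2.71], [-0.32, 2.16], [-1.57, 1.52], [0, 2.45], [-1.46, 4.6], [0, 2.02], [-2.83, 2.83]. Speed limits (rad/s): [1.89, 1.89, 2.57, 2.57, 3.01, 3.01, 3.01].

## Interface

Orientations are given as a rotation vector (axis times angle).
In Python, from station import robot, get_image, camera_params, ticket, get_time_s, get_qpos, get_joint_vel, get_joint_torque, get_position, get_orientation, get_ft_force, get_ft_torque, get_opening, get_finger_force gives the robot as it stands. The module is installed in compiled form; this text tells all that it offers. Calls block until the motion is done:
- robot.reach(position, orientation): joint-space move of the TCP to a pose.
- robot.movel(position, orientation=None, rate=150, f_stop=None): straight line of the TCP; orientation=None keeps the orientation; rate is the mean speed in mm/s. With f_stop (N) it stops when the force on the tool has changed by that much, and returns True; else False.
- robot.move_j(angles): joint-space move.
- robot.gripper_to(opening, squeeze=None): finger opening in mm; squeeze is the grip in N (None keeps the last); returns when the fingers have stopped.
- robot.dwell(seconds).
- robot.solve_ik(position, orientation): joint angles nearest the present ones, or None.
- get_image(name): name is "side" or "top"; returns the picture (480x640x3 uint8, red, green, blue); there is no depth.
- camera_params(name): a dict with "fx", "fy", "cx", "cy" (pixels), "dist" ([k1, k2, p1, p2, k3] as OpenCV has them; the pictures are not rectified), "T" (4x4, takes a point from camera to world coordinates). Camera axes: x right, y down, z forward; pixel columns grow to the right and rows downward; lengths in mm; the calibration is good to about 2 mm. A picture is of the moment at which its call begins. camera_params takes no time and is no camera call.
A pose or a line that the arm cannot do raises robot.Unreachable and nothing moves.
- ticket.hand_in(): hands the job in; it is judged then, once.
Readings, each from a call of its own:
- get_time_s(): time.
- get_qpos(): joint angles.
- get_joint_vel(): joint speeds.
- get_joint_torque(): joint torques, N m.
- get_position(): TCP position.
- get_orientation(): TCP orientation.
- get_ft_force(): force on the tool from outside, world axes, zero at the start.
- get_ft_torque(): the same for the moment, N m.
- get_opening(): finger opening in mm.
- get_finger_force(): force on a finger pad.
Only numpy, scipy, OpenCV 4.12 (cv2) and the standard library are available. Lean on these libraries where they do the work, as an engineer would, in place of code of your own. Each camera call takes 0.05 s, during which the arm holds its last target. There are 200 camera calls.

## Task

Get the retain-sample rack ready: first take the sampling rod from its stand, push it down into the one vial that has no stopper until it stands on the vial's bottom, and let go of it. Then take the label holder from its stand and push it, ticket facing out of the front of the rack, down behind the lip along the rack's front edge until it is fully home against the springy strip in the slot; finish while still holding it pressed home (do not let go, the strip would push it out again). Do not shove the loose things standing round about.

Things in the scene. Friction and masses are not known exactly. Their poses are not given: they have to be found in the camera images.
- rack: Grey sheet-metal sample rack, fixed, 125 x 200 mm, drilled board 44 to 52 mm high. Origin: centre of its underside, on the worktop; x from front to back, y along its length, z up. Vial places at x +25 mm, y -65, 0, +65 mm. Front slot, open on top, at x -50 mm, 9 mm wide: between a back wall (top at 66 mm, folded back) and an aluminium lip (top at 44 mm, its top 6 mm flared 45 degrees to the front).
- slot_home (a point): Point in the rack's front slot, mid-length and mid-width, 16 mm above the worktop: where the middle of the label holder's lower edge comes when fully home. Axes as the rack's. The slot is 130 mm long in y between end stops; the holder may sit anywhere along it (35 mm either way).
- rail_strip (a joint): Springy grey plastic strip in the floor of the slot, 126 mm long; value in m, 0 = up (its top 26 mm above the worktop), 0.010 = pressed down to its stop. It resists with about 4 N at first and 9 N at the stop, and springs back when released.
- vial_open: The glass vial without a stopper, fixed in one of the rack's three places (which one varies; the other two vials have a black rubber stopper, top 94 mm above the worktop). Outer diameter 20 mm (22 mm at the mouth), 72 mm tall. Origin: centre of its underside, 12 mm above the worktop; z up.
- vial_mouth (a point): Centre of the open vial's mouth, 84 mm above the worktop; opening 13 mm in diameter or more.
- vial_floor (a point): Centre of the open vial's inner bottom, 16 mm above the worktop; the bore is straight, 13 mm in diameter, 68 mm deep.
- rod: Steel sampling rod, 120 mm long, 50 g: shaft 8 mm in diameter, and from 84 to 120 mm above its lower end a black handle 14 mm in diameter. Origin: centre of its lower end; z along the rod, up to the handle. It stands upright in a round hole, 11 mm in diameter and 40 mm deep, of the rod stand, its lower end 10 mm above the worktop.
- rod_stand: Grey block, fixed, 60 x 60 mm, 50 mm tall, with the rod in the hole in its middle. Origin: centre of its underside.
- label: White plastic label holder, 60 g: plate 5 mm thick (x), 60 wide (y), 54 tall, paper ticket on its front (-x) face; above it a grip tab 9 mm thick, 30 wide, from 52 to 100 mm above the lower edge. Origin: middle of its lower edge; z up, x from ticket face to back. Stands upright in the label stand, lower edge 10 mm above the worktop, ticket roughly towards the robot.
- label_face (a point): Middle of the ticket on the front face of the label holder's plate, 39 mm above its lower edge and 2.5 mm ahead of its mid-plane.
- label_stand: Grey block, fixed, 50 x 90 mm, 35 mm tall, with a slot 7 mm wide, 63 mm long and 25 mm deep in which the label holder stands. Origin: centre of its underside; the slot runs along its y.
- roll: Bystander: roll of labels, 66 mm diameter, 39 mm tall, origin at its underside.
- tally: Bystander: small tally counter, 44 x 51 x 30 mm, origin at its underside.
- cap: Bystander: golden jar cap, 64 mm diameter, 11 mm tall, origin at its underside.
- jar: Bystander: empty open glass jar, 70 mm diameter, 112 mm tall, origin at its underside.

How it is judged:
By the outcome, as a careful person would: the job done as asked, in the order asked, and still so for the second after the job is handed in, while the arm keeps its last pose, push and grip.
It also fails if it takes over 48 s, if anything falls off the work surface, if the arm or the gripper's body presses on something with over 40 N, if the wrist force passes 120 N, or if a joint passes its speed limit or range.

## Working session

There is one attempt and no reset: what is moved stays moved. The work goes in short steps, each a Python script; the robot and the scene stay as the last script left them, time stands still between calls to the robot, and variables do not carry over. Pictures are saved under pics/ and viewed, at most 10 in all, crops included, and the job is handed in when it is done.

```bash
mkdir -p pics
python3 - <<'E'
from station import *
import cv2,numpy as np
for n in("side","top"):
    im=get_image(n); np.save(f"pics/{n}0.npy",im); cv2.imwrite(f"pics/{n}0.png",im[:,:,::-1])
    p=camera_params(n); print(n,{k:np.round(v,3).tolist() for k,v in p.items()})
print(get_time_s(),get_position(),get_orientation(),get_opening())
E
```

```text
side {'fx': 555.625, 'fy': 555.625, 'cx': 316.422, 'cy': 243.599, 'dist': [-0.151, 0.0, 0.0, 0.0, 0.0], 'T': [[-0.936, -0.119, 0.332, 170.7], [-0.352, 0.373, -0.858, 880.18], [-0.022, -0.92, -0.391, 508.069], [0.0, 0.0, 0.0, 1.0]]}
top {'fx': 434.183, 'fy': 434.183, 'cx': 325.312, 'cy': 244.161, 'dist': [0.013, 0.0, 0.0, 0.0, 0.0], 'T': [[0.006, -0.997, 0.074, 433.989], [-1.0, -0.004, 0.027, -47.981], [-0.027, -0.074, -0.997, 1151.383], [0.0, 0.0, 0.0, 1.0]]}
0.1 [ 202.39169488 -537.95859252  230.89051182] [-3.08996055e+00 -5.61964380e-01  2.68345951e-04] 85.35094651276802
```

View pics/side0.png

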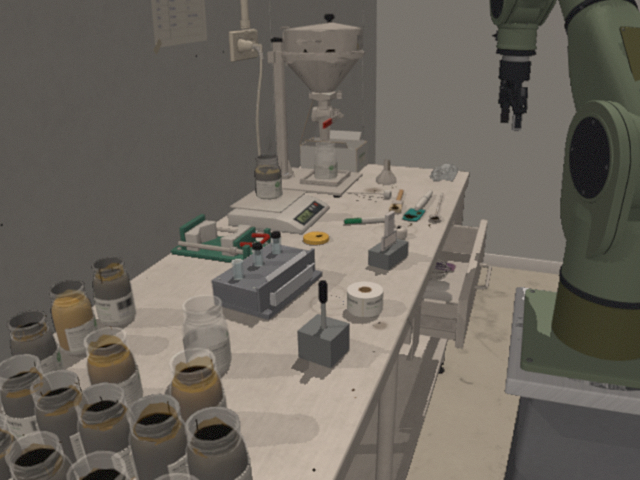

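View pics/top0.png

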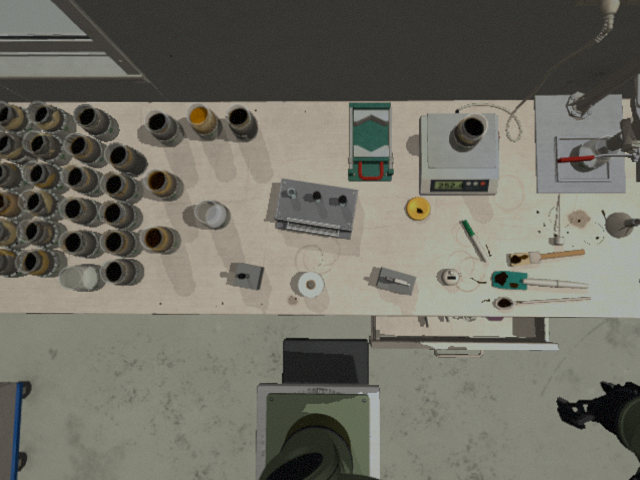

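The side view shows the rack at about (265,275), the rod stand at (324,338) and the label stand at (388,250). In the top view the rack is at (315,210), the rod stand at (245,275), the label stand at (393,281), the roll at (311,284), the tally at (450,277), the cap at (418,208) and the jar at (212,214). The open vial seems to be the leftmost one at (292,192), at the +y end. Next I'll view enlarged crops.

```bash
cat > h.py <<'E'
import numpy as np,cv2
from station import *
def ray(n,uv):
    p=camera_params(n);K=np.array([[p['fx'],0,p['cx']],[0,p['fy'],p['cy']],[0,0,1]])
    x=cv2.undistortPoints(np.array(uv,float).reshape(-1,1,2),K,np.array(p['dist'],float)).reshape(-1,2)
    T=np.array(p['T']);d=np.c_[x,np.ones(len(x))]@T[:3,:3].T
    return T[:3,3],d
def onz(n,uv,z):
    o,d=ray(n,uv);return o+d*((z-o[2])/d[:,2])[:,None]
def tri(uvs,uvt):
    (a,d),(b,e)=ray('side',[uvs]),ray('top',[uvt]);d=d[0]/np.linalg.norm(d);e=e[0]/np.linalg.norm(e)
    s=np.linalg.lstsq(np.c_[d,-e],b-a,rcond=None)[0];P,Q=a+s[0]*d,b+s[1]*e
    return (P+Q)/2,np.linalg.norm(P-Q)
def proj(n,P):
    p=camera_params(n);K=np.array([[p['fx'],0,p['cx']],[0,p['fy'],p['cy']],[0,0,1]]);M=np.linalg.inv(np.array(p['T']))
    return cv2.projectPoints(np.array(P,float).reshape(-1,1,3),cv2.Rodrigues(M[:3,:3])[0],M[:3,3],K,np.array(p['dist'],float))[0].reshape(-1,2)
E
python3 - <<'E'
import cv2
t=cv2.imread('pics/top0.png');s=cv2.imread('pics/side0.png')
cv2.imwrite('pics/tc.png',cv2.resize(t[165:305,220:420],None,fx=4,fy=4,interpolation=cv2.INTER_CUBIC))
cv2.imwrite('pics/sc.png',cv2.resize(s[205:370,205:415],None,fx=3.6,fy=3.6,interpolation=cv2.INTER_CUBIC))
E
```

```text
(no output)
```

View pics/tc.png

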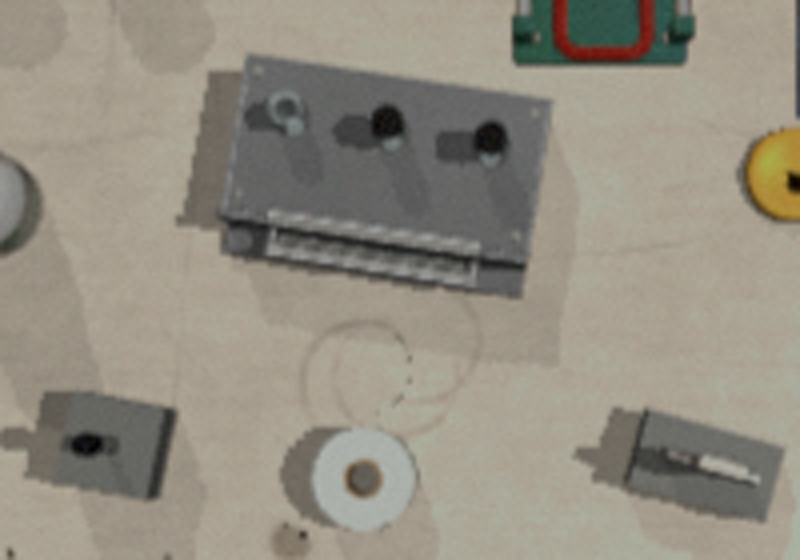

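View pics/sc.png

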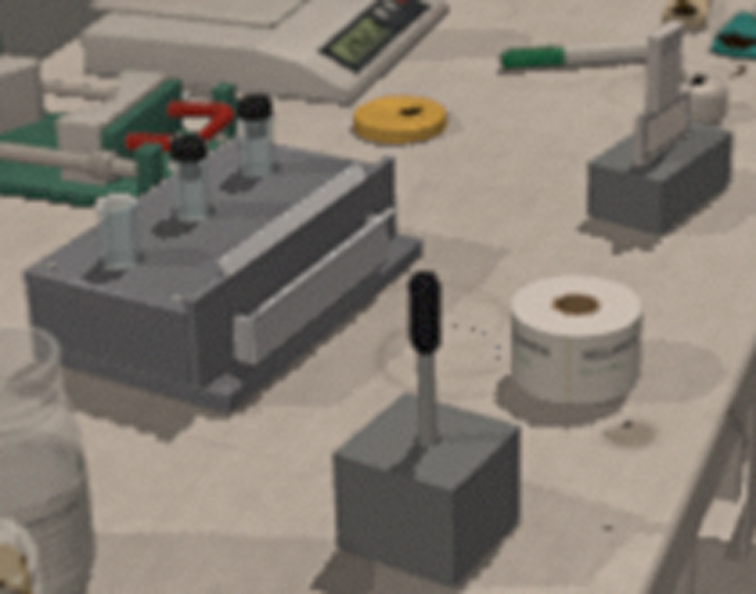

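The open vial, with no black stopper, is the +y end one: top crop (286,104), and the stoppers are at (387,120) and (491,137). The rod top is at (90,444) in the top crop and (424,275) in the side crop. The label tab runs from about (668,453) to (758,482) in the top crop. The slot is between the two bright strips at y≈220–280.

Run:
```python
from h import *
np.set_printoptions(precision=1,suppress=True)
T=lambda *a:[((x+.5)/4-.5+220,(y+.5)/4-.5+165) for x,y in a]
S=lambda *a:[((x+.5)/3.6-.5+205,(y+.5)/3.6-.5+205) for x,y in a]
print('board',onz('top',T((247,55),(552,98),(525,262),(221,218)),52))
v=onz('top',T((286,104)),84);st=onz('top',T((387,120),(491,137)),94)
print('vial',v,st, 'side', onz('side',S((118,200)),84),onz('side',S((188,146),(254,104)),94))
print('tri stop',tri(S((188,143))[0],T((387,120))[0]),tri(S((118,200))[0],T((286,104))[0]))
print('rodtop',onz('top',T((90,444)),130),tri(S((424,275))[0],T((90,444))[0]))
print('rodstand side top corners',onz('side',S((334,458),(405,396),(519,430),(452,490)),50).tolist())
print('labeltab side top corners',onz('side',S((649,36),(681,27)),110).tolist())
g=np.load('pics/top0.npy')
hsv=cv2.cvtColor(g,cv2.COLOR_RGB2HSV)
def crop(n,x0,x1,y0,y1):print(n);print(cv2.cvtColor(g,cv2.COLOR_RGB2GRAY)[y0:y1,x0:x1])
crop('label',374,418,264,297)
# slot strips: bright
m=((hsv[...,2]>125)&(hsv[...,1]<25)).astype(np.uint8);m[:215]=0;m[238:]=0;m[:,:285]=0;m[:,342:]=0
for x in range(288,340,5):print(x,cv2.cvtColor(g,cv2.COLOR_RGB2GRAY)[212:240,x])
```

```text
board [[ 684.8   96.    52. ]
 [ 657.  -100.1   52. ]
 [ 551.5  -83.1   52. ]
 [ 579.1  111.2   52. ]]
vial [[646.6  67.   84. ]] [[634.7   3.4  94. ]
 [624.2 -60.7  94. ]] side [[642.6  66.8  84. ]] [[628.4  13.1  94. ]
 [619.6 -51.8  94. ]]
tri stop (array([634.4,   3.2,  91. ]), np.float64(1.7118014058871374)) (array([644.9,  66.3,  83.7]), np.float64(3.5969513425786803))
rodtop [[434.4 175.3 130. ]] (array([434.7, 176.2, 126.8]), np.float64(0.6647780161786591))
rodstand side top corners [[465.4867624525824, 209.22724564955195, 50.0], [455.04856294064234, 150.47606594189858, 50.0], [397.41659474229095, 162.27830916095604, 50.0], [409.3545950504471, 216.6293312596133, 50.0]]
labeltab side top corners [[427.3626053058005, -180.59943394178606, 109.99999999999994], [413.27973255091297, -201.07421803466866, 110.0]]
label
[[166 166 165 ... 168 166 165]
 [167 167 166 ... 167 166 166]
 [149 152 166 ... 167 166 166]
 ...
 [169 168 170 ... 162 163 163]
 [166 167 169 ... 166 163 166]
 [167 167 167 ... 164 162 166]]
288 [101  97 100  95  99 125 150 128 107  81 101 129 118 113 135 143 136  69

[... 531 characters left out ...]
101 102 100 101 102  99  95 121 154 134 111  60  37  62  87  94
 130 145 139  73  84 120 150 155 154 154]
318 [101 100  97 101 100 100 100  98 101  98 120 143 130 106  40  39  69  86
  97 126 130 114  71  90 124 153 154 157]
323 [ 91  91  90  90  91  91  94  99 100 101 110 122 130 132 112  43  59  99
 101 111 128 118  88  67  92 117 150 150]
328 [101 102 105 103 101 100  99  98 102 100 101 122 138 127 125  93  41  66
  95 104 113 135 127  71  77 125 150 150]
333 [104 100 104 106 100  99 102 100  98 101 100 101 128 154 131 114  69  36
  66  91 107 130 144 145  83  93 135 142]
338 [101 101 102 102  98 102 100 102 101 100 103 101 101 127 149 132 109  60
  76 113 133 137 129 124 118  83 116 147]
```

Run:
```python
from h import *
np.set_printoptions(precision=2,suppress=True)
g=cv2.GaussianBlur(cv2.cvtColor(np.load('pics/top0.npy'),cv2.COLOR_RGB2GRAY).astype(np.float32),(0,0),.6)
def edge(cols,lo,hi,sgn,z,name,sl):
    P=[]
    for c in cols:
        r0=lo+sl*(c-cols[0]); rr=np.arange(int(r0),int(r0+hi-lo)); d=sgn*np.diff(g[rr[0]:rr[-1]+2,c]); k=int(np.argmax(d))
        w=np.clip(d[max(k-1,0):k+2],0,None); P.append((c,rr[max(k-1,0)]+.5+(w*np.arange(len(w))).sum()/w.sum()))
    W=onz('top',P,z);
    for _ in range(3):
        f=np.polyfit(W[:,1],W[:,0],1);r=np.abs(W[:,0]-np.polyval(f,W[:,1]));W=W[r<max(1.5,2*np.median(r))]
    print(name,'yaw deg',-np.degrees(np.arctan(f[0])),'x at y=15',np.polyval(f,15),'n',len(W),'res',r.max())
edge(range(290,350),173,185,-1,52,'back edge',.15)
edge(range(290,338),215,224,1,66,'fold back',.16)
edge(range(292,336),218,227,-1,66,'fold front',.16)
edge(range(290,336),224,233,-1,44,'lip front',.16)
# stands: threshold grey, minAreaRect
im=np.load('pics/top0.npy').astype(int)
hs=cv2.cvtColor(np.load('pics/top0.npy'),cv2.COLOR_RGB2HSV).astype(int)
def show(x0,x1,y0,y1,a):
    for r in a[y0:y1,x0:x1]:print(' '.join('%3d'%v for v in r))
show(376,416,266,297,g.astype(int))
show(236,256,270,283,g.astype(int))
show(287,297,184,202,g.astype(int))
```

```text
back edge yaw deg -8.674922575349534 x at y=15 673.6734025090594 n 60 res 0.7023799584179642
fold back yaw deg -10.888848590284415 x at y=15 564.8025002252822 n 48 res 11.11938058712849
fold front yaw deg -8.830184575720034 x at y=15 564.2898319340296 n 44 res 0.6848737358671997
lip front yaw deg -8.659171277044463 x at y=15 546.9779716843613 n 46 res 0.8137831488567144
160 162 161 161 156 145 148 154 158 160 162 162 163 161 160 161 161 161 161 163 163 162 165 165 165 165 165 165 164 162 162 162 161 162 164 164 163 166 166 166
140 144 144 144 133 111 123 136 144 149 155 158 162 161 162 163 164 163 162 162 164 163 165 166 166 166 166 165 165 164 164 164 164 164 164 165 165 166 165 166
115 115 115 115 104  83  99 112 118 124 133 140 148 150 157 162 163 164 163 163 164 164 166 166 166 166 166 167 167 166 164 165 166 167 165 165 165 166 166 167
107 107 106  99  84  79  99 106 107 109 112 116 123 127 137 146 151 157 159 161 161 163 166 166 167 166 167 167 166 167 166 165 166 166 165 165 166 167 166 166
107 108 105  93  71  82 102 106 106 107 105 106 110 110 113 119 126 135 140 147 150 154
[... 5292 characters left out ...]
 103 102 101 101 102
102 103 103 102 102 102 101 101 101 102
102 103 103 104 104 105 103 102 101 101
101 104 107 111 112 111 107 103 100  99
105 115 120 118 118 119 117 109 102 100
110 123 120 108 102 106 114 114 102  99
108 118 100  82  74  75  93 106  97  95
101 104  84  70  65  64  76  95  95  89
 95  99  82  73  68  65  72  88  92  84
 88 100  90  83  77  74  80  88  87  80
 79  97 100  93  93 100 106 103  89  81
 70  82  94  95 103 120 125 118 101  86
 67  67  71  77  94 118 123 121 108  88
 80  77  70  66  83 111 118 117 106  91
 97  94  86  76  82 102 108 106  98  91
100  99  95  89  89  93  94  93  91  89
 99  99  99  96  93  91  91  91  90  88
 98  99 100  97  92  91  92  92  91  88
```

```bash
cat >> h.py <<'E'
def blob(n,im,box,thr=50):
    x0,x1,y0,y1=box;g=cv2.cvtColor(im,cv2.COLOR_RGB2GRAY)[y0:y1,x0:x1]
    k,l,s,c=cv2.connectedComponentsWithStats((g<thr).astype(np.uint8));i=1+np.argmax(s[1:,4]);return c[i]+[x0,y0],s[i]
def down(yaw_deg):  # tool down; tool y = (sin a,-cos a)
    from scipy.spatial.transform import Rotation as R
    return (R.from_euler('z',yaw_deg,degrees=True)*R.from_euler('x',180,degrees=True)).as_rotvec()
E
python3 - <<'E'
from h import *
np.set_printoptions(precision=1,suppress=True)
s=np.load('pics/side0.npy');t=np.load('pics/top0.npy')
a=blob('side',s,(305,340,270,310));b=blob('top',t,(232,256,268,284));print(a,b,'handle ctr (z 112?)',tri(a[0],b[0]),onz('top',[b[0]],112),onz('side',[a[0]],112))
# shaft at the stand top (side): darker/lighter columns
g=cv2.cvtColor(t,cv2.COLOR_RGB2GRAY).astype(float)
m=g[276:286,395:407]; w=np.where(m>118,m-100,0);y,x=np.mgrid[276:286,395:407]
for i in range(0,12):print(395+i,(w[:,i]*y[:,i]).sum()/max(w[:,i].sum(),1),end='; ')
cx,cy=(w*x).sum()/w.sum(),(w*y).sum()/w.sum();print('tab',cx,cy,onz('top',[(cx,cy)],110))
f=[(395+i,(w[:,i]*y[:,i]).sum()/max(w[:,i].sum(),1)) for i in range(1,11)];W=onz('top',f,110);print('yaw',-np.degrees(np.arctan(np.polyfit(W[:,1],W[:,0],1)[0])))
S=lambda *a:[((x+.5)/3.6-.5+205,(y+.5)/3.6-.5+205) for x,y in a]
print('tab side top mid', onz('side',S((665,29)),110))
for a0 in range(-180,181,30):
    for nm,P in(('rod',(434,178,150)),('vial',(644,67,150)),('lab',(418,-190,150)),('slot',(560,15,100))):
        q=robot.solve_ik(P,down(a0));print(a0,nm,None if q is None else np.round(q,2)[[0,4,6]],end=' ')
    print()
E
```

```text
(array([322.5, 291.4]), array([ 14,  11,   8,  22, 160], dtype=int32)) (array([241.5, 275.9]), array([ 6,  6,  8,  5, 34], dtype=int32)) handle ctr (z 112?) (array([433.7, 180.8, 111.6]), np.float64(0.3171313509546114)) [[433.8 180.8 112. ]] [[433.2 181.5 112. ]]
395 280.11570247933884; 396 279.75233644859816; 397 280.17021276595744; 398 280.5165876777251; 399 280.6056338028169; 400 280.7037037037037; 401 281.1848739495798; 402 281.5570776255708; 403 281.72429906542055; 404 282.4131455399061; 405 282.52093023255816; 406 282.64397905759165; tab 400.636 281.1776 [[ 423.7 -199.7  110. ]]
yaw -16.533520800454014
tab side top mid [[ 421.4 -194.9  110. ]]
-180 rod [-0.2  0.6  0.5] -180 vial [0.1 0.7 0.9] -180 lab [0.7 0.7 1.2] -180 slot [0.2 0.8 0.8] 
-150 rod [0.1 1.  0.6] -150 vial [0.3 1.1 1.2] -150 lab [-0.1 -1.  -2.8] -150 slot [0.4 1.1 1.1] 
-120 rod [0.1 1.  1.1] -120 vial [0.3 1.1 1.7] -120 lab [-0.  -0.8 -2.4] -120 slot [0.5 1.2 1.5] 
-90 rod [-0.9 -0.9 -2.6] -90 vial [-0.4 -0.7 -2.8] -90 lab [ 0.1 -0.7 -2.1] -90 slot [-0.4 -0.8 -2.5] 
-60 rod [-0.8 -0.8 -2.3] -60 vial [-0.4 -0.6 -2.3] -60 lab [ 0.1 -0.5 -1.7] -60 slot [-0.3 -0.7 -2.1] 
-30 rod [-0.7 -0.6 -1.9] -30 vial [-0.3 -0.4 -1.9] -30 lab [ 0.2 -0.3 -1.4] -30 slot [-0.3 -0.5 -1.7] 
0 rod [-0.7 -0.5 -1.5] 0 vial [-0.3 -0.3 -1.5] 0 lab [ 0.3 -0.2 -1. ] 0 slot [-0.2 -0.3 -1.4] 
30 rod [-0.6 -0.3 -1.2] 30 vial [-0.2 -0.1 -1.1] 30 lab [ 0.3 -0.  -0.7] 30 slot [-0.1 -0.1 -1. ] 
60 rod [-0.5 -0.1 -0.9] 60 vial [-0.1  0.1 -0.7] 60 lab [ 0.4  0.1 -0.3] 60 slot [-0.1  0.1 -0.7] 
90 rod [-0.4  0.1 -0.6] 90 vial [-0.1  0.2 -0.3] 90 lab [0.5 0.3 0.1] 90 slot [ 0.   0.3 -0.3] 
120 rod [-0.3  0.3 -0.2] 120 vial [0.  0.4 0.1] 120 lab [0.6 0.4 0.4] 120 slot [0.1 0.5 0. ] 
150 rod [-0.2  0.5  0.1] 150 vial [0.1 0.5 0.5] 150 lab [0.6 0.6 0.8] 150 slot [0.2 0.6 0.4] 
180 rod [-0.2  0.6  0.5] 180 vial [0.1 0.7 0.9] 180 lab [0.7 0.7 1.2] 180 slot [0.2 0.8 0.8]
```

Run:
```python
from h import *
o=down(81.3)
robot.reach((433.8,180.8,165),o)
robot.gripper_to(60,40)
robot.movel((433.8,180.8,95),o,rate=120)
robot.gripper_to(5,40)
print(get_opening(),get_finger_force(),get_ft_force(),get_time_s())
robot.movel((433.8,180.8,205),rate=150)
robot.movel((644,67.3,205),o,rate=150); robot.dwell(.2)
print(get_opening(),get_position(),get_ft_force(),get_time_s())
for n in("side","top"):
    im=get_image(n); np.save(f"pics/{n}1.npy",im)
S=np.load('pics/side1.npy')[180:300,200:320];T=np.load('pics/top1.npy')[150:270,240:360]
cv2.imwrite('pics/c1.png',cv2.resize(np.hstack([S[...,::-1],T[...,::-1]]),(800,400),interpolation=cv2.INTER_CUBIC))
```

```text
12.871896724432688 38.88743537507253 [-0.3864788  -0.33028718  7.13487328] 4.3667
12.503035739067462 [643.8921356   67.51802249 205.1719548 ] [-0.17466165 -0.56379228 -0.00775835] 7.1917
```

View pics/c1.png

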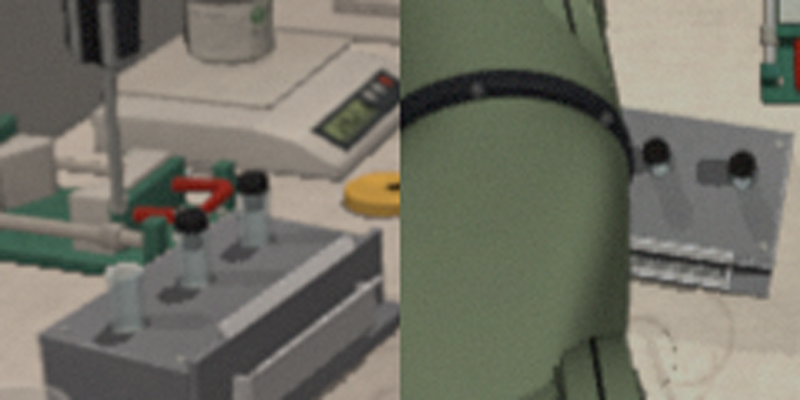

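Run:
```python
from h import *
np.set_printoptions(precision=2,suppress=True)
print(proj('side',[(643.9,67.5,120),(643.9,67.5,160),(643.9,67.5,204-120+84),(644,67.3,84),(645,67.3,84),(644,68.3,84),(644,67.3,52)]))
g=cv2.cvtColor(np.load('pics/side1.npy'),cv2.COLOR_RGB2GRAY).astype(int)
for r in range(202,250,2):print(r,g[r,225:246])
for r in range(256,282):print(r,g[r,228:248])
```

```text
[[235.06 242.26]
 [233.3  221.68]
 [232.95 217.49]
 [236.62 260.21]
 [236.14 260.14]
 [236.36 260.42]
 [237.99 275.78]]
202 [ 86  88  87  86  88  89  90  94  87  89 110 136 148 152 157 154 154 157
 153 156 152]
204 [ 86  89  86  90  87  91  93  93  81  85 130 150 153 153 153 154 153 153
 155 155 156]
206 [ 89  86  87  86  85  88  91  94  85  86 130 151 152 152 153 153 155 155
 156 157 158]
208 [ 90  85  86  87  85  74  85  97  88  89 119 136 140 134 131 130 133 135
 134 135 135]
210 [ 89  87  86  87  86  85  92  95  92  99 142 164 162 162 161 163 162 161
 163 160 158]
212 [ 87  88  88  98 121 136 120 100  89 103 148 163 165 163 165 163 164 165
 165 165 163]
214 [ 85  94 108 130 144 142 117  99  92 102 139 157 161 159 160 159 157 158
 160 160 161]
216 [138 152 135 126 130 128 112  97  93  94 115 128 131 134 131 135 134 135
 137 136 135]
218 [173 173 161 136 127 124 117 104  95  89  99 119 128 126 128 126 127 128
 126 127 127]
220 [170 170 168 142 124 123 122 108  96  88  89 112 125 125 123 126 125 123
 125 124 126]
222 [170 170 167 141 123 121 119 108  97  91  88 110 121 123 122 118 1
[... 2765 characters left out ...]
110]
274 [112 113 111 110 113 115 111 111 112 113 116 116 115 112 102 100 101 101
 103 106]
275 [112 112 113 111 111 110 108 104 107 110 112 114 114 108  94  86  85  94
  99  98]
276 [113 113 114 110 103 101 102 101 106 110 112 114 114 110  96  79  77  91
  98  98]
277 [111 113 114 106  87  87  94 101 107 112 116 117 119 111 100  86  78  92
  99 100]
278 [112 114 105  89  69  80  97 108 113 123 127 127 125 121 109  97  98 104
 103 101]
279 [114 107  89  76  69  79  96 107 110 116 114 110 110 116 113 110 110 111
 110 111]
280 [104  88  74  69  70  73  77  82  78  78  80  86 104 113 110 111 110 112
 113 113]
281 [ 90  74  68  71  67  70  67  69  66  70  79 101 110 113 111 112 112 111
 110 109]
```

The rod's lower end in the side view is at (235,243) and the open vial's mouth is at (237,260.5). Both are within about 1 mm of the predicted projections, so the alignment is good. I'll insert the rod now.

Run:
```python
from h import *
o=down(81.3)
robot.movel((644,67.3,178),o,rate=100)
hit=robot.movel((644,67.3,150),o,rate=40,f_stop=6)
print(hit,get_position(),get_ft_force(),get_time_s())
if not hit:
    hit=robot.movel((644,67.3,97),o,rate=45,f_stop=8)
    print(hit,get_position(),get_ft_force(),get_ft_torque(),get_time_s())
```

```text
False [644.11121575  67.3021867  150.22037008] [-0.1431705   0.35806321 -0.87012346] 8.5583
True [644.174639    67.37460275 101.3220414 ] [-0.68051575  0.03005156  9.98104937] [ 0.00998767  0.25806613 -0.05164551] 9.55
```

Run:
```python
from h import *
o=down(81.3)
robot.gripper_to(50)
robot.movel((644,67.3,200),o,rate=150)
robot.reach((422.5,-198,170),down(74))
print(get_position(),get_time_s())
for n in("side","top"):
    im=get_image(n); np.save(f"pics/{n}2.npy",im)
S=np.load('pics/side2.npy')[200:300,200:420];T=np.load('pics/top2.npy')[160:300,220:440]
cv2.imwrite('pics/c2.png',cv2.resize(np.vstack([S[...,::-1],T[...,::-1]]),(550,600),interpolation=cv2.INTER_CUBIC))
```

```text
[ 423.44334954 -197.36936083  169.90990321] 12.1083
```

View pics/c2.png

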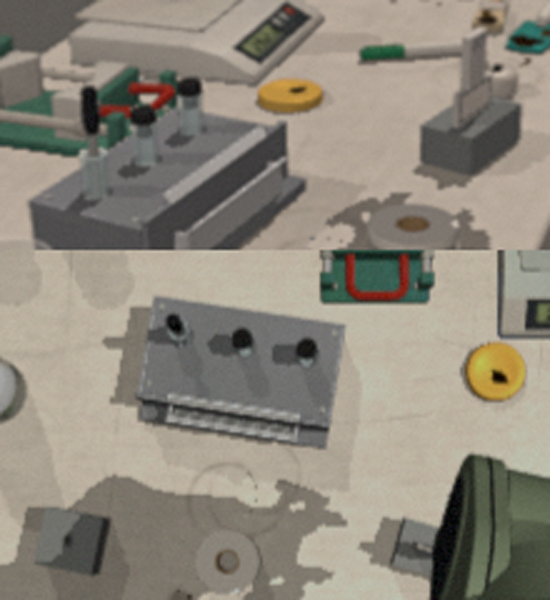

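The rod stands in the open vial with its handle above the mouth, side crop (92,110), and it has been released. Next is the label holder.

Run:
```python
from h import *
np.set_printoptions(precision=2,suppress=True)
o=down(74)
robot.movel((422.5,-198,74),o,rate=120)
f0=get_ft_force()
robot.gripper_to(3,100)
print(get_opening(),get_finger_force(),get_ft_force()-f0,get_ft_torque(),get_position(),get_time_s())
robot.movel((422.5,-198,170),rate=100)
R=down(81.3)
robot.movel((558.8,14.8,170),R,rate=130)
robot.movel((558.8,14.8,146),R,rate=80); robot.dwell(.2)
print(get_opening(),get_position(),get_ft_force(),get_time_s())
im=get_image("side"); np.save("pics/side3.npy",im)
cv2.imwrite('pics/c3.png',cv2.resize(im[190:310,205:345,::-1],(700,600),interpolation=cv2.INTER_CUBIC))
p=get_position();x=np.array([np.cos(np.radians(-8.7)),np.sin(np.radians(-8.7)),0]);y=np.array([-x[1],x[0],0])
b=np.array([p[0],p[1],p[2]-64])
for n,P in(('bottom front corners +y,-y',[b+30*y-2.5*x,b-30*y-2.5*x]),('tab top front',[b+15*y-4.5*x+[0,0,100],b-15*y-4.5*x+[0,0,100]])):
    print(n,(proj('side',P)-[205,190])*5)
```

```text
7.513040587142347 97.86021709442139 [-0.75 -1.01  7.62] [ 0.06 -0.16  0.01] [ 422.96 -198.14   74.48] 13.6083
7.607633104499905 [559.01  14.79 146.44] [ 0.38  0.04 -0.69] 17.4583
bottom front corners +y,-y [[388.55 359.88]
 [472.98 300.64]]
tab top front [[403.12  89.41]
 [447.17  64.67]]
```

View pics/c3.png

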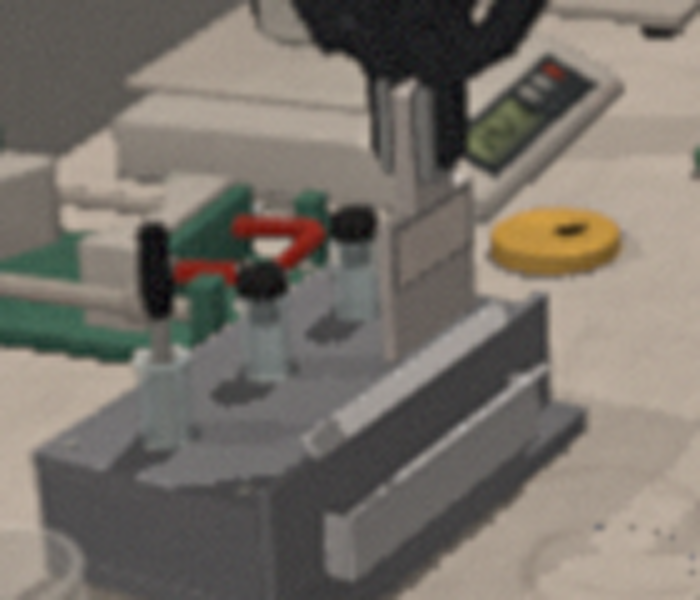

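Run:
```python
from h import *
np.set_printoptions(precision=1,suppress=True)
x=np.array([np.cos(np.radians(-8.7)),np.sin(np.radians(-8.7)),0]);y=np.array([-x[1],x[0],0]);S=np.array([559.8,14.8,0])
pr=lambda P:(proj('side',P)-[205,190]+.5)*5
e=lambda dx,z,L:pr([S+dx*x+s*y+[0,0,z] for s in(L,0,-L)])
print('wall',e(4.5,66,65));print('wall+1mm',e(5.5,66,65));print('lip top front',e(-11.5,44,65));print('board back',e(112.5,52,100))
g=cv2.cvtColor(np.load('pics/side3.npy'),cv2.COLOR_RGB2GRAY).astype(int)
for c in range(270,306,5):print(c,(c-205+.5)*5,[(r-190,v) for r,v in zip(range(250,285),g[250:285,c])])
```

```text
wall [[322.2 436.6]
 [418.1 368. ]
 [505.2 305.8]]
wall+1mm [[319.9 436. ]
 [415.9 367.5]
 [503.  305.3]]
lip top front [[362.7 500.4]
 [456.6 428.9]
 [541.7 363.8]]
board back [[ 29.8 448.8]
 [189.6 348.2]
 [329.  260.6]]
270 327.5 [(60, np.int64(114)), (61, np.int64(111)), (62, np.int64(102)), (63, np.int64(83)), (64, np.int64(72)), (65, np.int64(70)), (66, np.int64(72)), (67, np.int64(72)), (68, np.int64(87)), (69, np.int64(108)), (70, np.int64(113)), (71, np.int64(104)), (72, np.int64(101)), (73, np.int64(103)), (74, np.int64(105)), (75, np.int64(112)), (76, np.int64(112)), (77, np.int64(112)), (78, np.int64(111)), (79, np.int64(110)), (80, np.int64(110)), (81, np.int64(110)), (82, np.int64(111)), (83, np.int64(113)), (84, np.int64(115)), (85, np.int64(109)), (86, np.int64(107)), (87, np.int64(105)), (88, np.int64(105)), (89, np.int64(105)), (90, np.int64(90)), (91, np.int64(70)), (92, np.int64(66)), (93, np.int64(65)), (94, np.int64(63))]
275 352.5 [(60, np.int64(113)), (61, np.int64(111)), (62, np.int64(113)), (63, np.int64(108)), (64, np.int64(85)), (65, np.int64(71)), (66, np
[... 4243 characters left out ...]
(129)), (61, np.int64(135)), (62, np.int64(148)), (63, np.int64(154)), (64, np.int64(151)), (65, np.int64(114)), (66, np.int64(74)), (67, np.int64(63)), (68, np.int64(63)), (69, np.int64(63)), (70, np.int64(63)), (71, np.int64(61)), (72, np.int64(66)), (73, np.int64(62)), (74, np.int64(60)), (75, np.int64(65)), (76, np.int64(59)), (77, np.int64(70)), (78, np.int64(114)), (79, np.int64(156)), (80, np.int64(138)), (81, np.int64(107)), (82, np.int64(96)), (83, np.int64(97)), (84, np.int64(99)), (85, np.int64(100)), (86, np.int64(98)), (87, np.int64(100)), (88, np.int64(97)), (89, np.int64(99)), (90, np.int64(100)), (91, np.int64(101)), (92, np.int64(84)), (93, np.int64(69)), (94, np.int64(65))]
```

The label holder is held upright with the ticket facing front. Its lower front corners, at crop (391,358) and (473,303), match the robot-based prediction to about 1 mm. The lip edge also matches its predicted line, so I'll insert.

Run:
```python
from h import *
np.set_printoptions(precision=2,suppress=True)
R=down(81.3)
hit=robot.movel((559.4,14.8,94),R,rate=50,f_stop=8)
print(hit,get_position(),get_ft_force(),get_ft_torque(),get_time_s())
if not hit:
    hit=robot.movel((559.4,14.8,76),R,rate=20,f_stop=17)
    print(hit,get_position(),get_ft_force(),get_ft_torque(),get_time_s(),get_opening())
```

```text
False [559.58  14.79  94.29] [ 0.28 -0.46 -0.88] [ 0.01  0.01 -0.03] 18.7
True [559.73  14.81  80.47] [-1.47  0.17 11.84] [-0.02  0.28 -0.01] 19.3833 7.524537705122969
```

Run:
```python
from h import *
np.set_printoptions(precision=2,suppress=True)
R=down(81.3)
for z in (79.8,79.2,78.6,78,77.4):
    h=robot.movel((559.4,14.8,z),R,rate=10,f_stop=12); robot.dwell(.15)
    f=get_ft_force();print(z,h,get_position(),f,get_time_s())
    if f[2]>20:break
robot.dwell(.3);print(get_position(),get_ft_force(),get_ft_torque(),get_opening())
im=get_image("side"); np.save("pics/side4.npy",im)
cv2.imwrite('pics/c4.png',cv2.resize(im[190:310,205:345,::-1],(700,600),interpolation=cv2.INTER_CUBIC))
p=get_position();x=np.array([np.cos(np.radians(-8.7)),np.sin(np.radians(-8.7)),0]);y=np.array([-x[1],x[0],0])
b=np.array([p[0],p[1],16])
print((proj('side',[b+30*y-2.5*x+[0,0,54],b-30*y-2.5*x+[0,0,54],b+[0,0,39]-2.5*x])-[205,190]+.5)*5)
```

```text
79.8 False [559.79  14.8   80.42] [-2.43 -0.12 18.15] 19.7833
79.2 False [559.92  14.85  80.29] [-4.72 -1.05 28.66] 20.1833
[559.94  14.81  80.34] [-4.75 -0.62 29.56] [-0.06  1.32  0.  ] 7.658519705261579
[[390.12 392.72]
 [474.17 332.42]
 [434.7  397.93]]
```

View pics/c4.png

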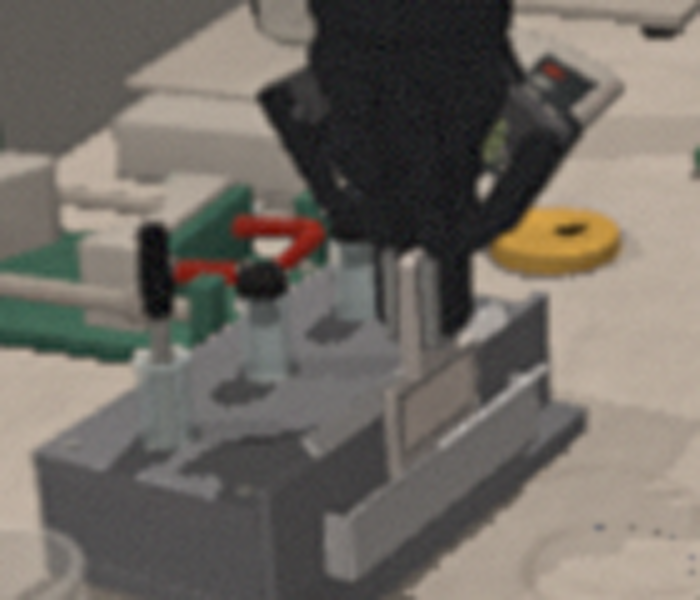

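The label holder is behind the lip with the ticket facing front. Its plate top corners, at about (390,393) and (476,337), match the predicted fully-home pose. The force rises steeply with almost no travel, so the strip is on its stop.

```bash
python3 -c "
from station import *
print(get_ft_force(),get_time_s());print(ticket.hand_in())"
```

```text
[-4.43608637 -0.5037456  29.30513921] 20.5333
the job is handed in; nothing more can be done
None
```

The job is handed in at 20.5 s: the rod stands released on the open vial's bottom, and the label holder is still held pressed fully home behind the lip at about 29 N, ticket facing front.

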